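Build the test-sieve stack on the shaker base

ROBOT

A 7-joint arm with a two-finger parallel gripper is mounted at the origin on a cart in front of the work surface, level with it; the furniture and walls round the work are solid. World frame = base frame: x ahead of the robot, y to its left, z up, the work surface at z = 0. Lengths are in m, angles in rad, forces in N, time in s.
With the tool pointing down it reaches from about 0.35 to 0.775 m from the base axis. Payload 3.1 kg.
Tool frame: the origin (TCP) lies on the centre line of the jaws, within the pads' length; the fingertips stand manip.finger_overhang ahead of it and the grasp point (between the pads) lies 6 mm ahead of it (manip.finger_overhang is the distance from the TCP to the fingertips, in m); z points along the fingers, y is the line along which they close (so a half turn about z gives the same grasp; the last joint's range is limited). The gripper opens to 85 mm and grips with 20 to 120 N. Pads are 22 mm wide; open, the fingers measure 114 mm over their backs; the gripper's body (76 mm by 85 mm) begins 54 mm behind the grasp point. The pads swing forward as they close: fully open they stand 13 mm farther back than shut.
Start: joints at [-1.256, 0.311, 0.014, 1.512, -0.004, 1.319, -0.027], TCP at [0.192, 0.515, 0.256] pointing down, gripper open.
Joint ranges: [-2.7, 2.7], [-0.3, 1.91], [-1.27, 1.3], [0.12, 2.57], [-1.44, 4.58], [0.2, 2.03], [-3.05, 3.05]. Speed limits (rad/s): [2.79, 2.79, 3.14, 3.14, 3.14, 3.14, 3.14].

INTERFACE

Orientations are given as a unit quaternion [w, x, y, z].
In Python, from station import get_state, capture, calibration, job, manip gives the robot as it stands. The module is installed in compiled form; this text tells all that it offers.
- The arm moves only by the tool drive_tool, never from a script. Its argument "deltas" is one flat list of numbers, 7 for each row, row after row: the turn, a rotation vector about the tool's x, y, z in degrees, then the shift along the tool's x, y, z in cm, then the finger opening in cm, from 0 to 8.54. In form: [wx, wy, wz, dx, dy, dz, claw, wx, wy, wz, dx, dy, dz, claw, ...]. A call has 1 to 20 rows; each row shifts and turns the commanded pose from where the row before left it, along the tool's axes as they then stand; what a row does not reach is not made up. A row lasts 1/10 s, in which the tool goes at most 50 mm and 8.59 degrees, less where a joint would pass 70% of its speed; a pose out of reach is approached as far as the arm can. A call with a gripper value outside its range is refused whole. The fingers move at their own pace and stop on an object; "newtons" is the grip in N (left out, the last holds). Time passes only in rows, so rows that do not move let the fingers close. It gives the time, the measured TCP pose, the force, the opening and the grip force at its end, in the units of the state.
- get_state(): the state, without advancing time (a new reading comes with each control period).
- capture(name): name is "side" or "top"; returns (picture, depth): 384x512x3 uint8, red, green, blue; 384x512 float32, m along the optical axis (not along the pixel's ray), 0 where there is no reading.
- calibration(name): a dict with "mtx" (3x3 intrinsics, pixels), "k1" (the pictures are not rectified: a ray, as slopes to the right and down, at radius r is drawn at 1 + k1 r^2 times it, then the intrinsics apply), "R" (3x3) and "t" (3): a world point X has camera coordinates R X + t. Camera axes: x right, y down, z forward; pixel columns grow to the right and rows downward; lengths in m; the calibration is good to about 2 mm. A picture is of the moment at which its call begins. calibration takes no time and is no camera call.
- job.sign_off(): hands the job in; it is judged then, once.
The state is a dict: "time_s": time; "q": joint angles; "joint_vel": joint speeds; "effort": joint torques, N m; "tcp_pos": TCP position; "tcp_rot": TCP orientation; "force": force on the tool from outside, world axes, zero at the start; "moment": the same for the moment, N m; "grip_width": finger opening in m; "gripper_force": force on a finger pad.
Only numpy, scipy, OpenCV 4.12 (cv2) and the standard library are available. Lean on these libraries where they do the work, as an engineer would, in place of code of your own. Each camera call takes 0.05 s, during which the arm holds its last target. There are 200 camera calls.

TASK

Build the sieve stack on the shaker base, one piece at a time from the bottom up: first the receiver pan in the base's ring, then the fine sieve, then the coarse sieve, and the lid on top. Each piece must be nested fully home and level in the one below and let go before the next is added; leave the vial, the small beaker and the dropper bottle standing where they are.

Things in the scene. Friction and masses are not known exactly. Their poses are not given: they have to be found in the camera images.
- receiver_pan_mid (a point): Receiver pan: shallowest round steel piece, plain solid floor, 26 mm high in all. Smooth shell 62 mm across outside, 56 mm bore, open on top. Below: spigot 8 mm high, 51 mm across (coned to 44 mm at its lowest edge), under a flat shoulder; the shoulder comes to rest on the rim of the part below. Starts upright; z up; point on its axis, half-way up, 13 mm above its lowest edge. 0.09 kg.
- fine_sieve_mid (a point): Fine sieve: round steel piece of middle height, 36 mm in all, floor of close wire cloth. Smooth shell 62 mm across outside, 56 mm bore, open on top. Below: spigot 8 mm high, 51 mm across (coned to 44 mm at its lowest edge), under a flat shoulder; the shoulder comes to rest on the rim of the part below. Starts upright; z up; point on its axis, half-way up, 18 mm above its lowest edge. 0.10 kg.
- coarse_sieve_mid (a point): Coarse sieve: tallest round steel piece, 50 mm in all, floor a wide wire grid (7.5 mm openings). Smooth shell 62 mm across outside, 56 mm bore, open on top. Below: spigot 8 mm high, 51 mm across (coned to 44 mm at its lowest edge), under a flat shoulder; the shoulder comes to rest on the rim of the part below. Starts upright; z up; point on its axis, half-way up, 25 mm above its lowest edge. 0.12 kg.
- sieve_lid_mid (a point): Lid: closed steel disc 62 mm across, 5 mm thick, with a black knob 18 mm high in the middle (22 mm across, 16 mm at its foot); 31 mm high in all. Below: spigot 8 mm high, 51 mm across (coned to 44 mm at its lowest edge), under a flat shoulder; the shoulder comes to rest on the rim of the part below. Starts upright; z up; point on its axis, half-way up, 15.5 mm above its lowest edge. 0.08 kg.
- shaker_seat (a point): Seat of the shaker base: fixed grey box 110 x 100 mm, 34 mm high, black strip in front, on it an aluminium plate (84 mm across, top at 40 mm) with a locating ring (64 mm outside, 56 mm bore, 10 mm deep). Point on the ring's axis at its rim, 50 mm above the bench; z up. The home pan's shoulder is at this height.
- sample_vial_mid (a point): Bystander: glass sample vial with black screw cap, 25 mm across, 54 mm high, upright; point half-way up its axis.
- small_beaker_mid (a point): Bystander: empty small glass beaker, 46 mm across, 60 mm high, upright; point half-way up its axis.
- brown_dropper_bottle_mid (a point): Bystander: brown dropper bottle with black dropper top, 35 mm across, 103 mm high, upright; point half-way up its axis.
Things that resemble listed ones, but are neither listed nor needed, are in the scene too. What is shaped like the part that bears fine_sieve_mid but orange is not meant.

How it is judged:
By the outcome, as a careful person would: the job done as asked, in the order asked, and still so for the second after the job is handed in, with the robot touching nothing.
It also fails if it takes over 120 s, if anything falls off the work surface, if the arm or the gripper's body presses on something with over 40 N, if the wrist force passes 120 N, or if a joint passes its speed limit or range.

## Working session

There is one attempt and no reset: what is moved stays moved. The work goes in short steps, Python scripts to look and compute and a tool call to move; the robot and the scene stay as the last step left them, time stands still between calls to the robot, and variables do not carry over. Pictures are saved under pics/ and viewed, at most 14 in all, crops included, and the job is handed in when it is done.

Besides the shell and the picture viewer there is one more tool, called after "Request:" as a command line: name --argument value ..., lists and objects as JSON in quotes. drive_tool: Moves the arm, as the interface text tells. Its arguments: {"type":"object","properties":{"deltas":{"type":"array"},"newtons":{"type":"number"}},"required":["deltas"]}

```bash
mkdir -p pics; cat > h.py <<'E'
import numpy as np, cv2
from station import get_state, capture, calibration, job, manip
def snap(n,f):
    p,d=capture(n); cv2.imwrite('pics/'+f+'.png',p[:,:,::-1]); np.savez('pics/'+f+'.npz',p=p,d=d); return p,d
def ray(n,u,v):
    c=calibration(n);K=np.array(c['mtx']);k=c['k1'];R=np.array(c['R']);t=np.array(c['t'])
    x=(u-K[0,2])/K[0,0];y=(v-K[1,2])/K[1,1];s=1.
    for _ in range(20): s=1/(1+k*(x*x+y*y)*s*s)
    return -R.T@t, R.T@np.array([x*s,y*s,1])
def onz(n,u,v,z):
    o,d=ray(n,u,v); return o+d*(z-o[2])/d[2]
def pt(n,u,v,dep):
    o,d=ray(n,u,v); return o+d*dep
def proj(n,X):
    c=calibration(n);K=np.array(c['mtx']);p=np.array(c['R'])@np.array(X)+np.array(c['t']);x,y=p[:2]/p[2];s=1+c['k1']*(x*x+y*y)
    return K[0,0]*x*s+K[0,2],K[1,1]*y*s+K[1,2]
E
python3 - <<'E'
from h import *
snap('top','t0');snap('side','s0')
for n in('top','side'):
    c=calibration(n);print(n,np.round(c['mtx'],1).tolist(),c['k1'],np.round(-np.array(c['R']).T@c['t'],3),np.round(c['R'],2).tolist())
s=get_state();print(s['time_s'],s['tcp_pos'],s['tcp_rot'],s['grip_width'],manip.finger_overhang,s['force'])
E
```

```text
top [[354.8, 0.0, 254.4], [0.0, 354.8, 187.6], [0.0, 0.0, 1.0]] 0.004582045044626378 [0.409 0.09  1.297] [[-0.03, -1.0, 0.01], [-1.0, 0.03, -0.08], [0.08, -0.01, -1.0]]
side [[377.0, 0.0, 253.5], [0.0, 377.0, 188.9], [0.0, 0.0, 1.0]] 0.03520227046232628 [ 0.548 -0.827  0.846] [[1.0, 0.01, -0.02], [-0.01, -0.65, -0.76], [-0.02, 0.76, -0.65]]
0.1 [0.19189077 0.51479905 0.25531302] [-1.34346393e-04  1.77415927e-01  9.84135382e-01 -1.05861246e-03] 0.08572616149150461 0.025 [-0.47257724  1.03377273  0.80792937]
```

View pics/t0.png

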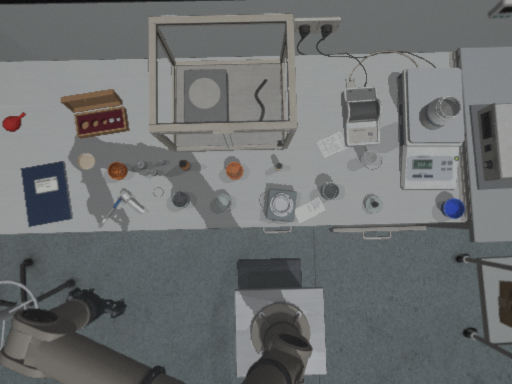

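View pics/s0.png

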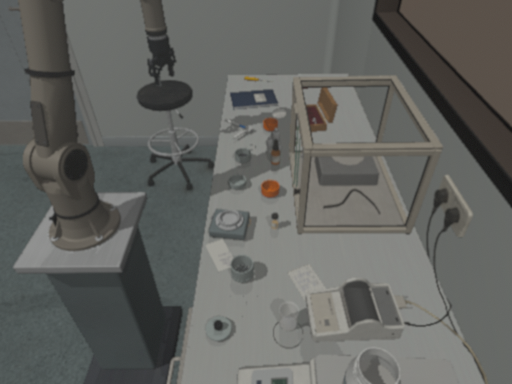

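Top view: base at (281,203), round steel pieces at (181,200), (223,200), (330,190), lid at (373,203); orange look-alikes at (234,170) and (118,171); glass at (158,192)/(372,160). A close crop should settle which is which.

```bash
python3 - <<'E'
import cv2,numpy as np
a=cv2.imread('pics/t0.png');b=cv2.imread('pics/s0.png')
A=cv2.resize(a[140:225,100:400],(800,227),interpolation=cv2.INTER_CUBIC)
B1=cv2.resize(b[110:210,215:305],(333,370),interpolation=cv2.INTER_CUBIC)
B2=cv2.resize(b[195:355,195:325],(301,370),interpolation=cv2.INTER_CUBIC)
B=np.hstack([B1,B2]);B=np.pad(B,((0,0),(0,800-B.shape[1]),(0,0)))
cv2.imwrite('pics/c0.png',np.vstack([A,B]))
E
```

```text
(no output)
```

View pics/c0.png

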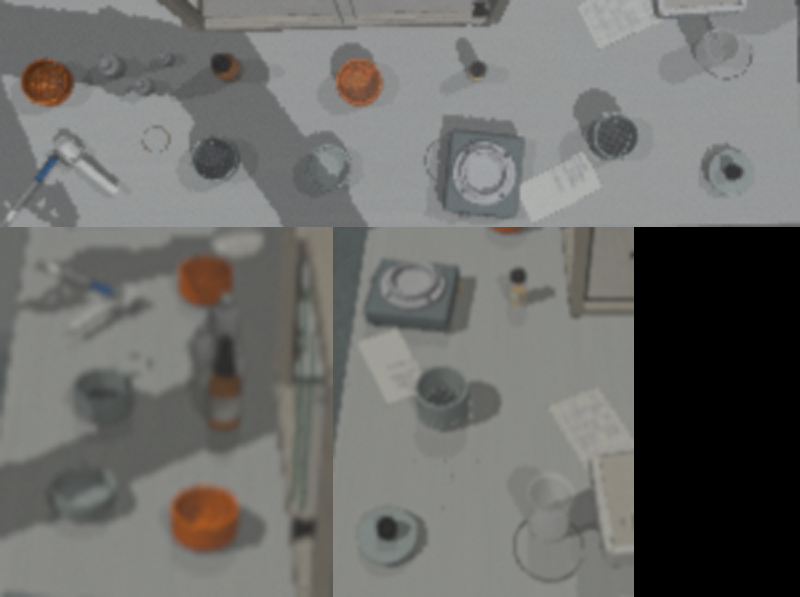

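```bash
cat >> h.py <<'E'
def cloud(n,d):
    v,u=np.nonzero(d>0.1); c=calibration(n);K=np.array(c['mtx'])
    r=cv2.undistortPoints(np.float64(np.c_[u,v])[:,None],K,np.array([c['k1'],0,0,0.]))[:,0]
    P=np.c_[r,np.ones(len(r))]*d[v,u][:,None]
    return (P-np.array(c['t']))@np.array(c['R']), u,v
def fit(P,c,r=.031):
    from scipy.optimize import least_squares
    return least_squares(lambda q:np.hypot(*(P[:,:2]-q).T)-r,c,loss='soft_l1',f_scale=.002).x
E
python3 - <<'E'
from h import *
T=np.load('pics/t0.npz')['d'];S=np.load('pics/s0.npz')['d']
C={n:cloud(n,d) for n,d in(('top',T),('side',S))}
for nm,u,v,h in(('pan',223,200,.026),('fine',181,200,.036),('coarse',330,190,.05),('lid',373,203,.013),('knob',373,203,.031),('seat',281,203,.05),('vial',279,166,.054),('drop',184,165,.103),('beak',372,160,.06)):
    c=onz('top',u,v,h)
    print(nm,c.round(3))
    for n in C:
        P=C[n][0]; m=(np.hypot(*(P[:,:2]-c[:2]).T)<.05)&(P[:,2]>.6*h)&(P[:,2]<h+.01); Q=P[m]
        if len(Q)<8: print(n,len(Q));continue
        q,r=cv2.minEnclosingCircle(np.float32(Q[:,:2])); 
        print('  ',n,len(Q),np.round(q,4),round(r,4),'bbox mid',((Q.min(0)+Q.max(0))/2).round(4),(np.ptp(Q,0)/2).round(4),'z',np.percentile(Q[:,2],[50,90,99]).round(4))
E
```

```text
pan [0.473 0.191 0.026]
   top 50 [0.4654 0.1927] 0.0309 bbox mid [0.4658 0.1929 0.0222] [0.0289 0.0305 0.0065] z [0.0241 0.0271 0.0286]
   side 105 [0.4677 0.192 ] 0.0337 bbox mid [0.466  0.1913 0.0222] [0.0298 0.0319 0.0065] z [0.0232 0.0272 0.0283]
fine [0.476 0.339 0.036]
   top 66 [0.4803 0.3441] 0.0313 bbox mid [0.4801 0.3431 0.0314] [0.0287 0.0303 0.0087] z [0.0333 0.0374 0.0398]
   side 116 [0.4829 0.3457] 0.0351 bbox mid [0.4821 0.3449 0.0303] [0.0286 0.0338 0.0086] z [0.0309 0.0364 0.0388]
coarse [ 0.497 -0.189  0.05 ]
   top 81 [ 0.4962 -0.1915] 0.0312 bbox mid [ 0.4956 -0.1911  0.0415] [0.0301 0.0305 0.0113] z [0.0462 0.0503 0.0526]
   side 254 [ 0.4974 -0.1938] 0.032 bbox mid [ 0.4973 -0.1937  0.0409] [0.0306 0.0318 0.0109] z [0.042  0.0489 0.0511]
lid [ 0.448 -0.351  0.013]
   top 188 [ 0.4446 -0.3533] 0.0315 bbox mid [ 0.4448 -0.3519  0.0146] [0.0292 0.0293 0.0067] z [0.0121 0.0146 0.0182]
   side 429 [ 0.4471 -0.354 ] 0.0317 bbox mid [ 0.4463 -0.354   0.0154] [0.0302 0.0308 0.0073] z [0.0129 0.0152 0.0209]
knob [ 0.448 -0.345  0.031]
   top 33 [ 0.4445 -0.3527] 0.0114
[... 550 characters left out ...]
 -0.0125  0.0456] [0.0114 0.0114 0.0123] z [0.0512 0.0553 0.0578]
   side 73 [ 0.5898 -0.0134] 0.0125 bbox mid [ 0.5908 -0.0139  0.0452] [0.0107 0.0117 0.0121] z [0.0486 0.0548 0.0571]
drop [0.591 0.314 0.103]
   top 42 [0.6017 0.3243] 0.0116 bbox mid [0.6017 0.3241 0.084 ] [0.0114 0.0096 0.0217] z [0.0812 0.1001 0.1043]
   side 55 [0.605  0.3241] 0.0129 bbox mid [0.605  0.3225 0.0835] [0.0094 0.0104 0.0212] z [0.0771 0.0998 0.1044]
beak [ 0.599 -0.34   0.06 ]
   top 81 [ 0.6119 -0.3358] 0.0237 bbox mid [ 0.6128 -0.3366  0.0503] [0.0224 0.0224 0.0143] z [0.0512 0.0602 0.0636]
   side 235 [ 0.613 -0.337] 0.0235 bbox mid [ 0.6125 -0.337   0.0494] [0.0225 0.0223 0.0134] z [0.0499 0.0591 0.0622]
```

Choices from the crop: pan (223,200, solid bright floor, shallow), fine sieve (181,200, dark close mesh), coarse sieve (330,190, wide grid, tallest), lid (373,203); the orange pieces at (234,170) and (118,171) are rejected. Moving above the pan.

Request:
drive_tool --deltas '[0, 0, -7, 0, 0, 0, 8.5, 0, 0, -7, 0, 0, 0, 8.5, 0, 0, -6.5, 0, 0, 0, 8.5, 0, 0, 0, -2, -2.3, 0, 8.5, 0, 0, 0, -2, -2.3, 0, 8.5, 0, 0, 0, -2, -2.3, 0, 8.5, 0, 0, 0, -2, -2.3, 0, 8.5, 0, 0, 0, -2, -2.3, 0, 8.5, 0, 0, 0, -2, -2.3, 0, 8.5, 0, 0, 0, -2, -2.3, 0, 8.5, 0, 0, 0, -2, -2.3, 0, 8.5, 0, 0, 0, -2, -2.3, 0, 8.5, 0, 0, 0, -2, -2.3, 0, 8.5, 0, 0, 0, -2, -2.3, 0, 8.5, 0, 0, 0, -2, -2.3, 0, 8.5, 0, 0, 0, -2, -2.3, 0, 8.5, 0, 0, 0, 0, 0, 0, 6.5]' --newtons 30

```text
time_s: 1.8
tcp_pos: [0.4553, 0.2112, 0.2559]
tcp_rot: [0.001, 0.004, 1.0, -0.002]
force: [-0.2, 0.2, -0.1]
grip_width: 0.0728
gripper_force: 0.0
```

Request:
drive_tool --deltas '[0, 0, 0, 0, 0, 2, 6.5, 0, 0, 0, 0, 0, 2, 6.5, 0, 0, 0, 0, 0, 2, 6.5, 0, 0, 0, 0, 0, 2, 6.5, 0, 0, 0, 0, 0, 0, 6.5]'

```text
time_s: 2.3
tcp_pos: [0.4495, 0.2162, 0.1732]
tcp_rot: [-0.003, -0.001, 1.0, -0.002]
force: [-0.7, -0.0, 0.5]
grip_width: 0.0651
gripper_force: 0.0
```

```bash
python3 - <<'E'
from h import *
s=get_state();p=s['tcp_pos'];print(s['time_s'],p,s['tcp_rot'],s['grip_width'],manip.finger_overhang,s['force'],s['q'])
for n in('top','side'):
    im,d=snap(n,n[0]+'1');P=cloud(n,d)[0]
    Q=P[(np.hypot(*(P[:,:2]-p[:2]).T)<.09)&(P[:,2]>p[2]-.06)&(P[:,2]<p[2]+.01)]
    print(n,len(Q),np.sort(Q[:,2])[:8].round(3),p[2]-.025)
    if len(Q): print(Q.min(0).round(3),Q.max(0).round(3))
im,_=capture('side');cv2.imwrite('pics/c1.png',cv2.resize(im[40:220,150:330,::-1],(600,600)))
E
```

```text
2.3 [0.44948104 0.21618333 0.17320619] [-3.47319489e-03 -9.93767103e-04  9.99992141e-01 -1.63317349e-03] 0.06514527431582316 0.025 [-0.65969911 -0.02870135  0.54184537] [-0.65884258  0.27801784  0.21632715  1.7765396  -0.06617346  1.10177017
  1.15260403]
top 1 [0.17] 0.14820618956437262
[0.443 0.17  0.17 ] [0.443 0.17  0.17 ]
side 47 [0.156 0.157 0.158 0.158 0.161 0.161 0.161 0.163] 0.14820618956437262
[0.442 0.169 0.156] [0.463 0.252 0.183]
```

View pics/c1.png

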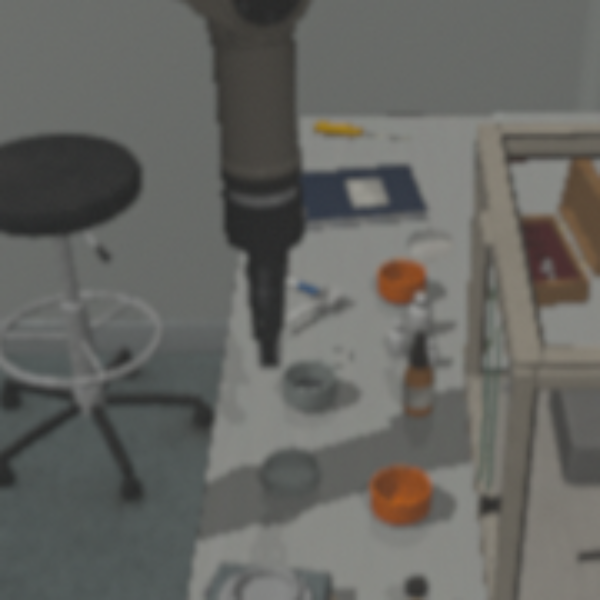

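Request:
drive_tool --deltas '[0, 0, 0, -0.8, -1.2, 1, 8.5, 0, 0, 0, -0.85, -1.2, 1, 8.5, 0, 0, 0, 0, 0, 2, 8.5, 0, 0, 0, 0, 0, 2, 8.5, 0, 0, 0, 0, 0, 2, 8.5, 0, 0, 0, 0, 0, 0, 8.5]'

```text
time_s: 3.05
tcp_pos: [0.4677, 0.1924, 0.0951]
tcp_rot: [-0.002, -0.001, 1.0, -0.001]
force: [-0.6, 0.1, -0.2]
grip_width: 0.0848
gripper_force: 0.0
```

```bash
cat > m.py <<'E'
from h import *
import sys
def look(c,h,zlo,zhi,rad=.045,tag=None):
    out=[]
    for n in('top','side'):
        P=cloud(n,capture(n)[1])[0]
        Q=P[(np.hypot(*(P[:,:2]-np.array(c)).T)<rad)&(P[:,2]>zlo)&(P[:,2]<zhi)]
        if len(Q)<8: print(n,'few',len(Q));continue
        q,r=cv2.minEnclosingCircle(np.float32(Q[:,:2]))
        print(n,len(Q),np.round(q,4),round(r,4),'bbox',((Q.min(0)+Q.max(0))/2).round(4)[:2],(np.ptp(Q,0)/2).round(4)[:2],'fit31',fit(Q,q).round(4),'z',np.percentile(Q[:,2],[5,50,95]).round(4))
E
python3 - <<'E'
from m import *
s=get_state();print(s['time_s'],s['tcp_pos'],s['tcp_rot'],s['grip_width'])
T=np.load('pics/t0.npz')['d'];S=np.load('pics/s0.npz')['d']
for n,d in(('top',T),('side',S)):
    P=cloud(n,d)[0]
    for c,r,lo,hi in (((.455,-.015),.032,.045,.06),((.455,-.015),.042,.037,.043)):
        Q=P[(np.hypot(*(P[:,:2]-np.array(c)).T)<.045)&(P[:,2]>lo)&(P[:,2]<hi)]
        print(n,len(Q),cv2.minEnclosingCircle(np.float32(Q[:,:2])),((Q.min(0)+Q.max(0))/2).round(4))
E
```

```text
3.05 [0.4676653  0.19238885 0.09514461] [-1.64137350e-03 -5.84879349e-04  9.99998255e-01 -6.73296891e-04] 0.08478674483887255
top 56 ((0.45322227478027344, -0.020620467141270638), 0.03550120070576668) [ 0.4541 -0.0168  0.0498]
top 287 ((0.45447465777397156, -0.014729252085089684), 0.04477015510201454) [ 0.4546 -0.0143  0.04  ]
side 104 ((0.4541177451610565, -0.015995033085346222), 0.034062374383211136) [ 0.4534 -0.0161  0.0502]
side 294 ((0.45408567786216736, -0.014421812258660793), 0.04498656839132309) [ 0.4518 -0.0163  0.04  ]
```

Request:
drive_tool --deltas '[0, 0, 0, 0.1, 0, 2, 8.5, 0, 0, 0, 0, 0, 2, 8.5, 0, 0, 0, 0, 0, 1.5, 8.5, 0, 0, 0, 0, 0, 1.2, 8.5, 0, 0, 0, 0, 0, 0, 8.5, 0, 0, 0, 0, 0, 0, 5.5, 0, 0, 0, 0, 0, 0, 5.5, 0, 0, 0, 0, 0, 0, 5.5, 0, 0, 0, 0, 0, 0, 5.5, 0, 0, 0, 0, 0, 0, 5.5]' --newtons 40

```text
time_s: 4.05
tcp_pos: [0.4691, 0.1931, 0.0309]
tcp_rot: [0.001, -0.0, 1.0, 0.001]
force: [-0.7, -1.8, 6.8]
grip_width: 0.0593
gripper_force: 42.2
```

Request:
drive_tool --deltas '[0, 0, 0, 0, 0, -1, 5.5, 0, 0, 0, 0, 0, -2, 5.5, 0, 0, 0, 0, 0, -3, 5.5, 0, 0, 0, 0, 0, -3, 5.5, 0, 0, 0, 0, 0, -3, 5.5, 0, 0, 0, 0, 0, 0, 5.5, 0, 0, 0, 0, 0, 0, 5.5]'

```text
time_s: 4.75
tcp_pos: [0.4681, 0.1928, 0.1501]
tcp_rot: [0.001, -0.001, 1.0, 0.0]
force: [-1.0, -0.5, -0.6]
grip_width: 0.0597
gripper_force: 43.5
```

```bash
python3 - <<'E'
from m import *
s=get_state();p=s['tcp_pos'];print(s['time_s'],p,s['tcp_rot'],s['grip_width'],s['force'],s['gripper_force'])
look(p[:2],0,p[2]-.04,p[2]-.003,.05)
im,_=capture('side');u,v=map(int,proj('side',p));print(u,v);cv2.imwrite('pics/c2.png',cv2.resize(im[v-50:v+50,u-60:u+60,::-1],(720,600)))
E
```

```text
4.75 [0.46814143 0.19282203 0.15012824] [ 7.56711481e-04 -5.42877854e-04  9.99999458e-01  4.65558394e-04] 0.05974800914296034 [-1.00296391 -0.50079015 -0.55361036] 43.504610429517925
top few 0
side 149 [0.4721 0.186 ] 0.0389 bbox [0.4662 0.1858] [0.0298 0.0385] fit31 [0.4656 0.1891] z [0.1261 0.1366 0.1451]
235 149
```

View pics/c2.png

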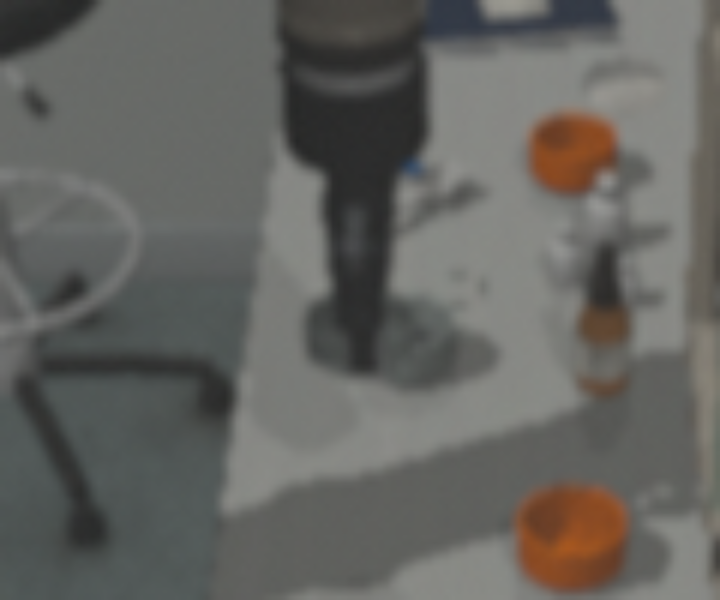

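Request:
drive_tool --deltas '[0, 0, 0, 0.2, -3, 0, 5.5, 0, 0, 0, 0.2, -3, 0, 5.5, 0, 0, 0, 0.2, -3, 0, 5.5, 0, 0, 0, 0.2, -3, 0, 5.5, 0, 0, 0, 0.2, -3, 0, 5.5, 0, 0, 0, 0.2, -3, 0, 5.5, 0, 0, 0, 0, -1.5, 0, 5.5, 0, 0, 0, 0, -1, 0, 5.5, 0, 0, 0, 0, 0, 0, 5.5]'

```text
time_s: 5.8
tcp_pos: [0.4555, -0.0137, 0.1485]
tcp_rot: [-0.001, 0.001, 1.0, -0.0]
force: [-0.2, -0.5, -1.5]
grip_width: 0.0596
gripper_force: 43.5
```

```bash
python3 - <<'E'
from m import *
s=get_state();p=s['tcp_pos'];print(s['time_s'],p,s['tcp_rot'],s['grip_width'],s['force'],s['gripper_force'])
look(p[:2],0,p[2]-.04,p[2]-.003,.05)
E
```

```text
5.8 [ 0.45553553 -0.01368878  0.14854548] [-8.67471982e-04  8.16001670e-04  9.99999225e-01 -3.62867122e-04] 0.059552467195165534 [-0.23225095 -0.49345267 -1.52322261] 43.487310907803476
top few 4
side 182 [ 0.4604 -0.0163] 0.0402 bbox [ 0.4541 -0.0164] [0.0298 0.0393] fit31 [ 0.4534 -0.0151] z [0.1269 0.1352 0.1444]
```

Request:
drive_tool --deltas '[0, 0, 0, 0, -0.2, 2, 5.5, 0, 0, 0, 0, 0, 2, 5.5, 0, 0, 0, 0, 0, 2, 5.5, 0, 0, 0, 0, 0, 0.5, 5.5, 0, 0, 0, 0, 0, 0.4, 5.5, 0, 0, 0, 0, 0, 0.3, 5.5, 0, 0, 0, 0, 0, 0.2, 5.5, 0, 0, 0, 0, 0, 0, 5.5]'

```text
time_s: 6.7
tcp_pos: [0.4565, -0.0143, 0.0758]
tcp_rot: [0.0, -0.001, 1.0, 0.0]
force: [-0.2, -0.1, -0.2]
grip_width: 0.0595
gripper_force: 43.4
```

Request:
drive_tool --deltas '[0, 0, 0, 0, -0.1, 0.2, 5.5, 0, 0, 0, 0, 0, 0.1, 5.5, 0, 0, 0, 0, 0, 0.1, 5.5, 0, 0, 0, 0, 0, 0, 5.5]'

```text
time_s: 7.1
tcp_pos: [0.4567, -0.0155, 0.0732]
tcp_rot: [0.0, -0.0, 1.0, 0.0]
force: [-4.5, 0.3, 14.2]
grip_width: 0.0597
gripper_force: 44.8
```

Request:
drive_tool --deltas '[0, 0, 0, 0, 0, 0, 8.5, 0, 0, 0, 0, 0, 0, 8.5, 0, 0, 0, 0, 0, 0, 8.5, 0, 0, 0, 0, 0, 0, 8.5, 0, 0, 0, 0, 0, -2, 8.5, 0, 0, 0, 0, 0, -3, 8.5, 0, 0, 0, 0, 2, -3, 8.5, 0, 0, 0, 0, 3, 0, 8.5, 0, 0, 0, 0, 3, 0, 8.5, 0, 0, 0, 0, 3, 0, 8.5, 0, 0, 0, 0, 3, 0, 8.5, 0, 0, 0, 0, 3, 0, 8.5, 0, 0, 0, 0, 0, 0, 8.5]'

```text
time_s: 8.4
tcp_pos: [0.4551, 0.1604, 0.151]
tcp_rot: [-0.0, -0.005, 1.0, 0.002]
force: [-0.3, 0.3, -0.5]
grip_width: 0.0851
gripper_force: 0.0
```

```bash
cat >> m.py <<'E'
def home(z,c=(.454,-.016)):   # rim/top at z: outline of rim, plane tilt
    for n in('top','side'):
        P=cloud(n,capture(n)[1])[0]
        Q=P[(np.hypot(*(P[:,:2]-np.array(c)).T)<.045)&(P[:,2]>z-.006)&(P[:,2]<z+.012)]
        if len(Q)<8: print(n,'few');continue
        A=np.c_[Q[:,:2]-Q[:,:2].mean(0),np.ones(len(Q))];k=np.linalg.lstsq(A,Q[:,2],rcond=None)[0]
        print(n,len(Q),'mid',((Q.min(0)+Q.max(0))/2).round(4)[:2],(np.ptp(Q,0)/2).round(4)[:2],'z',np.percentile(Q[:,2],[50,90,97]).round(4),'tilt deg',np.degrees(k[:2]).round(1))
E
python3 - <<'E'
from m import *
s=get_state();p=s['tcp_pos'];print(s['time_s'],p,s['grip_width'])
home(.068)
im,_=capture('side');cv2.imwrite('pics/c3.png',cv2.resize(im[140:270,180:310,::-1],(600,600)))
E
```

```text
8.4 [0.45512329 0.16040951 0.15102312] 0.08513523184189296
top 47 mid [ 0.4534 -0.0149] [0.0297 0.0298] z [0.0673 0.0702 0.0713] tilt deg [-0.2 -0.4]
side 102 mid [ 0.4547 -0.0163] [0.0301 0.0319] z [0.0669 0.0701 0.0715] tilt deg [ 0.2 -0.2]
```

View pics/c3.png

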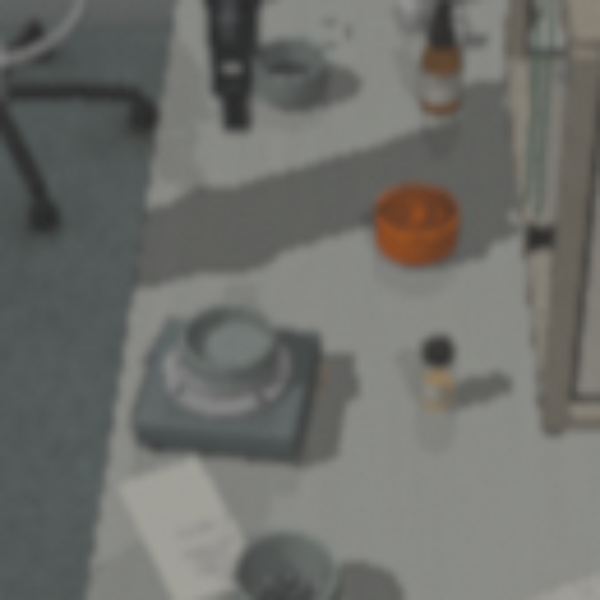

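Request:
drive_tool --deltas '[0, 0, 0, -0.4, 2.6, 0, 8.5, 0, 0, 0, -0.4, 2.6, 0, 8.5, 0, 0, 0, -0.4, 2.6, 0, 8.5, 0, 0, 0, -0.4, 2.6, 0, 8.5, 0, 0, 0, -0.4, 2.6, 0, 8.5, 0, 0, 0, -0.4, 2.6, 0, 8.5, 0, 0, 0, -0.2, 1.8, 0, 8.5, 0, 0, 0, 0, 1, 0, 8.5, 0, 0, 0, 0, 0, 0, 8.5, 0, 0, 0, 0, 0, 2, 8.5, 0, 0, 0, 0, 0, 2, 8.5, 0, 0, 0, 0, 0, 0, 8.5]'

```text
time_s: 9.75
tcp_pos: [0.4802, 0.3348, 0.1085]
tcp_rot: [-0.003, 0.001, 1.0, -0.003]
force: [0.2, -0.6, -0.0]
grip_width: 0.085
gripper_force: 0.0
```

Correct y by +9 mm, then down to z 0.041.

Request:
drive_tool --deltas '[0, 0, 0, -0.1, 0.9, 0, 8.5, 0, 0, 0, 0, 0, 2, 8.5, 0, 0, 0, 0, 0, 2, 8.5, 0, 0, 0, 0, 0, 1.5, 8.5, 0, 0, 0, 0, 0, 1.2, 8.5, 0, 0, 0, 0, 0, 0, 8.5]'

```text
time_s: 10.35
tcp_pos: [0.4823, 0.3474, 0.0435]
tcp_rot: [-0.001, -0.0, 1.0, -0.001]
force: [-0.8, -0.2, 0.0]
grip_width: 0.0852
gripper_force: 0.0
```

Request:
drive_tool --deltas '[0, 0, 0, 0.1, -0.3, 0.2, 8.5, 0, 0, 0, 0, 0, 0, 5.5, 0, 0, 0, 0, 0, 0, 5.5, 0, 0, 0, 0, 0, 0, 5.5, 0, 0, 0, 0, 0, 0, 5.5, 0, 0, 0, 0, 0, 0, 5.5, 0, 0, 0, 0, 0, 0, 5.5]'

```text
time_s: 11.05
tcp_pos: [0.4825, 0.3448, 0.0439]
tcp_rot: [0.001, -0.0, 1.0, 0.0]
force: [-1.6, -2.0, 6.4]
grip_width: 0.0608
gripper_force: 42.4
```

Request:
drive_tool --deltas '[0, 0, 0, 0, 0, -1, 5.5, 0, 0, 0, 0, 0, -2, 5.5, 0, 0, 0, 0, 0, -3, 5.5, 0, 0, 0, 0, 0, -3, 5.5, 0, 0, 0, 0, 0, -3, 5.5, 0, 0, 0, 0, 0, -3, 5.5, 0, 0, 0, 0, 0, 0, 5.5, 0, 0, 0, 0, 0, 0, 5.5]'

```text
time_s: 11.85
tcp_pos: [0.4819, 0.345, 0.193]
tcp_rot: [0.001, -0.001, 1.0, 0.001]
force: [-0.6, -0.1, -1.6]
grip_width: 0.061
gripper_force: 43.6
```

Request:
drive_tool --deltas '[0, 0, 0, 0.2, -3, 0, 5.5, 0, 0, 0, 0.2, -3, 0, 5.5, 0, 0, 0, 0.2, -3, 0, 5.5, 0, 0, 0, 0.2, -3, 0, 5.5, 0, 0, 0, 0.2, -3, 0, 5.5, 0, 0, 0, 0.2, -3, 0, 5.5, 0, 0, 0, 0.2, -3, 0, 5.5, 0, 0, 0, 0.2, -3, 0, 5.5, 0, 0, 0, 0.2, -3, 0, 5.5, 0, 0, 0, 0.2, -3, 0, 5.5, 0, 0, 0, 0.2, -3, 0, 5.5, 0, 0, 0, 0.1, -1.5, 0, 5.5, 0, 0, 0, 0, -1, 0, 5.5, 0, 0, 0, 0, 0, 0, 5.5]'

```text
time_s: 13.25
tcp_pos: [0.4583, -0.0116, 0.1912]
tcp_rot: [-0.001, 0.001, 1.0, -0.0]
force: [-0.2, 0.3, -0.9]
grip_width: 0.0611
gripper_force: 43.7
```

```bash
python3 - <<'E'
from m import *
s=get_state();p=s['tcp_pos'];print(s['time_s'],p,s['tcp_rot'],s['grip_width'],s['force'],s['gripper_force'])
look(p[:2],0,p[2]-.04,p[2]-.003,.05)
E
```

```text
13.25 [ 0.45825908 -0.01161979  0.19122273] [-1.14442559e-03  7.80955673e-04  9.99998982e-01 -3.42333813e-04] 0.06107218487196636 [-0.20966716  0.25183813 -0.90202879] 43.66467744112015
top 8 [0.4422 0.0195] 0.015 bbox [0.4422 0.0195] [0.0094 0.0116] fit31 [0.421  0.0376] z [0.1559 0.1799 0.183 ]
side 263 [ 0.4639 -0.0159] 0.0396 bbox [ 0.4579 -0.0161] [0.0304 0.0392] fit31 [ 0.4574 -0.0119] z [0.1572 0.1726 0.1846]
```

Request:
drive_tool --deltas '[0, 0, 0, 0.3, -0.4, 2, 5.5, 0, 0, 0, 0, 0, 2, 5.5, 0, 0, 0, 0, 0, 2, 5.5, 0, 0, 0, 0, 0, 1, 5.5, 0, 0, 0, 0, 0, 0.4, 5.5, 0, 0, 0, 0, 0, 0, 5.5]'

```text
time_s: 13.95
tcp_pos: [0.4562, -0.0137, 0.1181]
tcp_rot: [-0.0, -0.001, 1.0, 0.0]
force: [-0.3, 0.6, -0.5]
grip_width: 0.0607
gripper_force: 43.7
```

Request:
drive_tool --deltas '[0, 0, 0, 0.1, -0.2, 0.5, 5.5, 0, 0, 0, 0, 0, 0.3, 5.5, 0, 0, 0, 0, 0, 0.2, 5.5, 0, 0, 0, 0, 0, 0.2, 5.5, 0, 0, 0, 0, 0, 0, 5.5]'

```text
time_s: 14.45
tcp_pos: [0.455, -0.0163, 0.1062]
tcp_rot: [-0.0, -0.0, 1.0, 0.0]
force: [0.0, 0.3, -1.3]
grip_width: 0.0609
gripper_force: 43.7
```

Request:
drive_tool --deltas '[0, 0, 0, 0, 0, 0.1, 5.5, 0, 0, 0, 0, 0, 0.1, 5.5, 0, 0, 0, 0, 0, 0.1, 5.5, 0, 0, 0, 0, 0, 0, 5.5]'

```text
time_s: 14.85
tcp_pos: [0.4553, -0.0163, 0.1044]
tcp_rot: [0.0, -0.001, 1.0, 0.0]
force: [-3.3, -0.2, 7.0]
grip_width: 0.0606
gripper_force: 44.4
```

Request:
drive_tool --deltas '[0, 0, 0, 0, 0, 0, 8.5, 0, 0, 0, 0, 0, 0, 8.5, 0, 0, 0, 0, 0, 0, 8.5, 0, 0, 0, 0, 0, 0, 8.5, 0, 0, 0, 0, 0, -2, 8.5, 0, 0, 0, 0, 0, -3, 8.5, 0, 0, 0, 0, -2, -1, 8.5, 0, 0, 0, -0.6, -3, 0, 8.5, 0, 0, 0, -0.6, -3, 0, 8.5, 0, 0, 0, -0.6, -3, 0, 8.5, 0, 0, 0, -0.6, -3, 0, 8.5, 0, 0, 0, -0.6, -2, 0, 8.5, 0, 0, 0, -0.5, -1, 0, 8.5, 0, 0, 0, 0, 0, 0, 8.5]'

```text
time_s: 16.25
tcp_pos: [0.4906, -0.1876, 0.1632]
tcp_rot: [0.0, 0.001, 1.0, -0.0]
force: [0.5, 0.1, 0.7]
grip_width: 0.0853
gripper_force: 0.0
```

```bash
python3 - <<'E'
from m import *
s=get_state();p=s['tcp_pos'];print(s['time_s'],p,s['grip_width'])
home(.096);print('coarse');look((.4965,-.193),0,.03,.06)
im,_=capture('side');cv2.imwrite('pics/c4.png',cv2.resize(im[150:280,180:310,::-1],(600,600)))
E
```

```text
16.25 [ 0.49060186 -0.18762895  0.16317493] 0.08527264920789424
top 55 mid [ 0.4524 -0.0161] [0.0291 0.0293] z [0.0956 0.0987 0.0995] tilt deg [ 0.6 -0.3]
side 31 mid [ 0.4383 -0.0277] [0.0142 0.0215] z [0.0949 0.098  0.0992] tilt deg [-5.1 -3.1]
coarse
top 31 [ 0.4961 -0.1914] 0.0309 bbox [ 0.4955 -0.1877] [0.03   0.0238] fit31 [ 0.4967 -0.1922] z [0.0313 0.0474 0.053 ]
side 245 [ 0.4978 -0.194 ] 0.0317 bbox [ 0.4973 -0.1941] [0.0305 0.0312] fit31 [ 0.4974 -0.1944] z [0.0319 0.0424 0.0499]
```

View pics/c4.png

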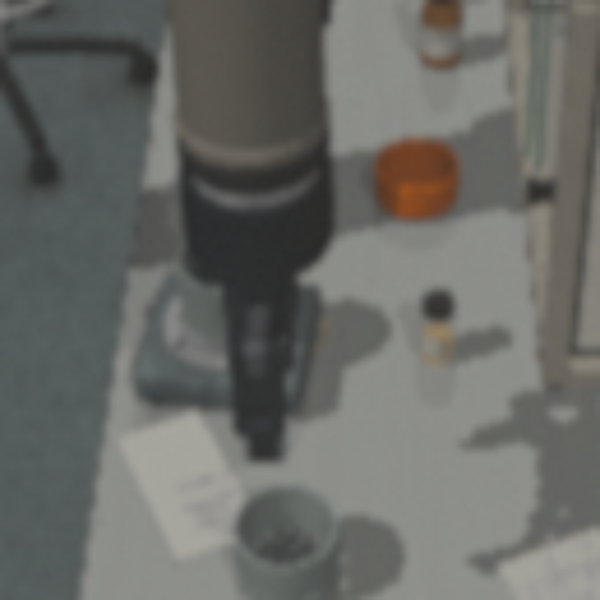

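Request:
drive_tool --deltas '[0, 0, 0, -0.6, -0.5, 1, 8.5, 0, 0, 0, 0, 0, 2, 8.5, 0, 0, 0, 0, 0, 2, 8.5, 0, 0, 0, 0, 0, 2, 8.5, 0, 0, 0, 0, 0, 0, 8.5]'

```text
time_s: 17.0
tcp_pos: [0.4941, -0.1899, 0.09]
tcp_rot: [-0.003, -0.001, 1.0, 0.001]
force: [-0.2, -0.4, -0.8]
grip_width: 0.0851
gripper_force: 0.0
```

Request:
drive_tool --deltas '[0, 0, 0, -0.3, -0.3, 0.5, 8.5, 0, 0, 0, 0, 0, 1.5, 8.5, 0, 0, 0, 0, 0, 1.5, 8.5, 0, 0, 0, 0, 0, 0.5, 8.5, 0, 0, 0, 0, 0, 0, 8.5, 0, 0, 0, 0, 0, 0, 5.5, 0, 0, 0, 0, 0, 0, 5.5, 0, 0, 0, 0, 0, 0, 5.5, 0, 0, 0, 0, 0, 0, 5.5, 0, 0, 0, 0, 0, 0, 5.5, 0, 0, 0, 0, 0, 0, 5.5]'

```text
time_s: 18.1
tcp_pos: [0.5004, -0.1945, 0.0548]
tcp_rot: [0.001, -0.001, 1.0, -0.0]
force: [-0.0, 1.1, 6.5]
grip_width: 0.0598
gripper_force: 42.2
```

Request:
drive_tool --deltas '[0, 0, 0, 0, 0, -1, 5.5, 0, 0, 0, 0, 0, -2, 5.5, 0, 0, 0, 0, 0, -3, 5.5, 0, 0, 0, 0, 0, -3, 5.5, 0, 0, 0, 0, 0, -3, 5.5, 0, 0, 0, 0, 0, -3, 5.5, 0, 0, 0, 0, 0, -2, 5.5, 0, 0, 0, 0, 0, 0, 5.5, 0, 0, 0, 0, 0, 0, 5.5]'

```text
time_s: 19.0
tcp_pos: [0.4989, -0.1942, 0.223]
tcp_rot: [-0.0, -0.0, 1.0, 0.0]
force: [-0.3, 0.9, -1.3]
grip_width: 0.0595
gripper_force: 43.4
```

Request:
drive_tool --deltas '[0, 0, 0, 0.7, 3, 0, 5.5, 0, 0, 0, 0.7, 3, 0, 5.5, 0, 0, 0, 0.7, 3, 0, 5.5, 0, 0, 0, 0.7, 3, 0, 5.5, 0, 0, 0, 0.7, 3, 0, 5.5, 0, 0, 0, 0.5, 2, 0, 5.5, 0, 0, 0, 0.1, 1, 0, 5.5, 0, 0, 0, 0, 0, 0, 5.5]'

```text
time_s: 19.8
tcp_pos: [0.4573, -0.0129, 0.222]
tcp_rot: [-0.001, -0.002, 1.0, 0.0]
force: [-0.1, -0.1, -2.2]
grip_width: 0.0594
gripper_force: 43.5
```

```bash
python3 - <<'E'
from m import *
s=get_state();p=s['tcp_pos'];print(s['time_s'],p,s['tcp_rot'],s['grip_width'],s['force'],s['gripper_force'])
look(p[:2],0,p[2]-.055,p[2]-.003,.05)
look(p[:2],0,p[2]-.055,p[2]-.025,.05)
E
```

```text
19.8 [ 0.45731083 -0.01289246  0.22198543] [-1.31204971e-03 -2.13543335e-03  9.99996857e-01  6.77026311e-05] 0.05940253903442755 [-0.1443284  -0.08855852 -2.1955088 ] 43.48427717573941
top 14 [0.4395 0.0174] 0.0164 bbox [0.4395 0.0174] [0.011 0.012] fit31 [0.4194 0.0363] z [0.1816 0.209  0.217 ]
side 349 [ 0.4591 -0.0208] 0.0386 bbox [ 0.4545 -0.0213] [0.0308 0.0374] fit31 [ 0.4547 -0.0153] z [0.1794 0.2012 0.2175]
top few 4
side 151 [ 0.4537 -0.0187] 0.0322 bbox [ 0.4551 -0.0192] [0.0294 0.0296] fit31 [ 0.4551 -0.0154] z [0.1775 0.1871 0.196 ]
```

Request:
drive_tool --deltas '[0, 0, 0, 0, -0.2, 2, 5.5, 0, 0, 0, 0, 0, 2, 5.5, 0, 0, 0, 0, 0, 1.5, 5.5, 0, 0, 0, 0, 0, 1, 5.5, 0, 0, 0, 0, 0, 0.3, 5.5, 0, 0, 0, 0, 0, 0, 5.5]'

```text
time_s: 20.6
tcp_pos: [0.4582, -0.0169, 0.1552]
tcp_rot: [-0.0, -0.0, 1.0, -0.0]
force: [0.3, 0.7, -0.2]
grip_width: 0.06
gripper_force: 43.5
```

Request:
drive_tool --deltas '[0, 0, 0, 0.1, 0.1, 0.5, 5.5, 0, 0, 0, 0, 0, 0.3, 5.5, 0, 0, 0, 0, 0, 0.2, 5.5, 0, 0, 0, 0, 0, 0.1, 5.5, 0, 0, 0, 0, 0, 0, 5.5]'

```text
time_s: 21.1
tcp_pos: [0.4572, -0.0153, 0.1443]
tcp_rot: [0.0, -0.001, 1.0, -0.0]
force: [1.0, 0.3, -1.7]
grip_width: 0.0599
gripper_force: 43.5
```

Request:
drive_tool --deltas '[0, 0, 0, 0, 0, 0.1, 5.5, 0, 0, 0, 0, 0, 0.1, 5.5, 0, 0, 0, 0, 0, 0.1, 5.5, 0, 0, 0, 0, 0, 0, 5.5]'

```text
time_s: 21.5
tcp_pos: [0.4577, -0.0154, 0.1435]
tcp_rot: [0.001, -0.001, 1.0, 0.0]
force: [-3.9, 1.2, 12.8]
grip_width: 0.0593
gripper_force: 44.6
```

Request:
drive_tool --deltas '[0, 0, 0, 0, 0, 0, 8.5, 0, 0, 0, 0, 0, 0, 8.5, 0, 0, 0, 0, 0, 0, 8.5, 0, 0, 0, 0, 0, 0, 8.5, 0, 0, 0, 0, 0, -2, 8.5, 0, 0, 0, 0, 0, -3, 8.5, 0, 0, 0, 0, -2, 0, 8.5, 0, 0, 0, 0, -3, 0, 8.5, 0, 0, 0, 0.1, -3, 0, 8.5, 0, 0, 0, 0.1, -3, 0, 8.5, 0, 0, 0, 0.1, -3, 0, 8.5, 0, 0, 0, 0.2, -3, 0, 8.5, 0, 0, 0, 0.2, -3, 0, 8.5, 0, 0, 0, 0.2, -3, 0, 8.5, 0, 0, 0, 0.1, -3, 0, 8.5, 0, 0, 0, 0.1, -3, 0, 8.5, 0, 0, 0, 0, -3, 0, 8.5, 0, 0, 0, 0, -2, 0, 8.5, 0, 0, 0, 0, 0, 0, 8.5]'

```text
time_s: 23.4
tcp_pos: [0.4449, -0.3592, 0.191]
tcp_rot: [-0.001, 0.002, 1.0, -0.002]
force: [-0.7, -0.8, 0.0]
grip_width: 0.085
gripper_force: 0.0
```

```bash
python3 - <<'E'
from m import *
s=get_state();p=s['tcp_pos'];print(s['time_s'],p,s['tcp_rot'],s['grip_width'],s['q'])
home(.138);print('lid');look((.4455,-.353),0,.01,.017)
im,_=capture('side');cv2.imwrite('pics/c5.png',cv2.resize(im[150:350,180:340,::-1],(480,600)))
E
```

```text
23.4 [ 0.44485165 -0.35917307  0.19100838] [-7.39525379e-04  2.21704899e-03  9.99996103e-01 -1.52675942e-03] 0.08503260833650272 [ 0.25070458  0.4324536   0.55366139  1.57033378 -0.23470996  1.20543531
  2.41349918]
top 53 mid [ 0.4524 -0.0154] [0.0295 0.0282] z [0.1374 0.1398 0.1407] tilt deg [ 1.1 -0. ]
side 77 mid [ 0.4622 -0.0152] [0.0226 0.0331] z [0.1368 0.1395 0.1402] tilt deg [-0.1 -0.4]
lid
top 117 [ 0.4449 -0.3527] 0.0311 bbox [ 0.4447 -0.3512] [0.0292 0.0292] fit31 [ 0.4502 -0.3652] z [0.0103 0.0123 0.0159]
side 406 [ 0.4461 -0.3534] 0.0314 bbox [ 0.4465 -0.3535] [0.0301 0.0308] fit31 [ 0.4457 -0.347 ] z [0.0108 0.0131 0.0151]
```

View pics/c5.png

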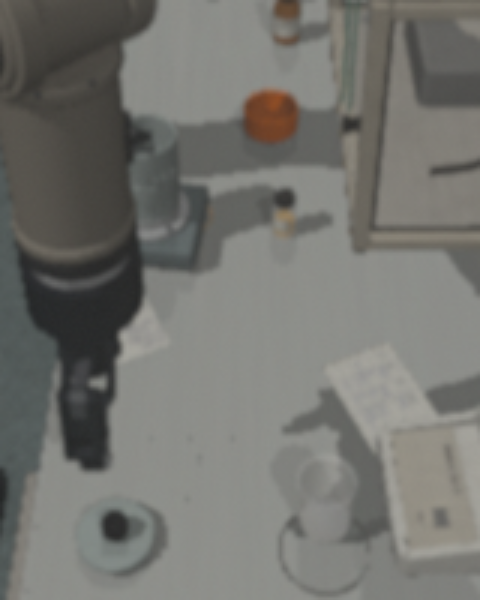

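Request:
drive_tool --deltas '[0, 0, 0, 0, 0.6, 1, 5, 0, 0, 0, 0, 0, 2, 5, 0, 0, 0, 0, 0, 2, 5, 0, 0, 0, 0, 0, 2, 5, 0, 0, 0, 0, 0, 2, 5, 0, 0, 0, 0, 0, 1, 5, 0, 0, 0, 0, 0, 0, 5]' --newtons 40

```text
time_s: 24.35
tcp_pos: [0.4457, -0.3473, 0.0895]
tcp_rot: [-0.002, -0.001, 1.0, 0.001]
force: [-0.7, 0.0, 1.2]
grip_width: 0.0499
gripper_force: 0.0
```

Request:
drive_tool --deltas '[0, 0, 0, 0, -0.5, 1, 5, 0, 0, 0, 0, 0, 1.5, 5, 0, 0, 0, 0, 0, 1.3, 5, 0, 0, 0, 0, 0, 0.7, 5, 0, 0, 0, 0, 0, 0, 5]'

```text
time_s: 24.85
tcp_pos: [0.4456, -0.3535, 0.0446]
tcp_rot: [-0.001, -0.0, 1.0, 0.001]
force: [-0.3, 0.5, -0.4]
grip_width: 0.0495
gripper_force: 0.0
```

```bash
python3 - <<'E'
from m import *
s=get_state();p=s['tcp_pos'];print(s['time_s'],p,s['tcp_rot'],s['grip_width'],s['force'])
im,d=capture('side');P=cloud('side',d)[0]
Q=P[(np.hypot(*(P[:,:2]-p[:2]).T)<.06)&(P[:,2]>.006)&(P[:,2]<.1)];print(np.c_[Q[Q[:,2]>.018][:,:3]][np.argsort(Q[Q[:,2]>.018][:,2])][:10].round(3))
u,v=map(int,proj('side',p));cv2.imwrite('pics/c6.png',cv2.resize(im[v-50:v+40,u-54:u+54,::-1],(720,600),interpolation=cv2.INTER_CUBIC))
E
```

```text
24.85 [ 0.44555479 -0.35346573  0.04461426] [-1.30750107e-03 -4.57503673e-04  9.99998535e-01  1.00586991e-03] 0.04954017690157705 [-0.29490484  0.53368367 -0.39627227]
[[ 0.449 -0.327  0.022]
 [ 0.456 -0.359  0.024]
 [ 0.456 -0.357  0.024]
 [ 0.456 -0.385  0.026]
 [ 0.456 -0.356  0.027]
 [ 0.438 -0.386  0.027]
 [ 0.458 -0.383  0.028]
 [ 0.456 -0.384  0.029]
 [ 0.456 -0.355  0.029]
 [ 0.454 -0.389  0.029]]
```

View pics/c6.png

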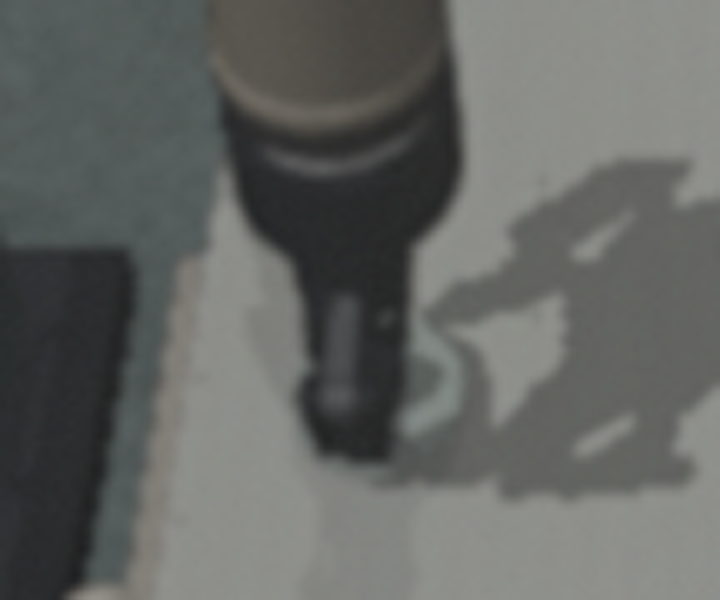

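Request:
drive_tool --deltas '[0, 0, 0, 0, 0, 0.4, 5, 0, 0, 0, 0, 0, 0, 5, 0, 0, 0, 0, 0, 0, 1.5, 0, 0, 0, 0, 0, 0, 1.5, 0, 0, 0, 0, 0, 0, 1.5, 0, 0, 0, 0, 0, 0, 1.5, 0, 0, 0, 0, 0, 0, 1.5, 0, 0, 0, 0, 0, 0, 1.5]'

```text
time_s: 25.7
tcp_pos: [0.4469, -0.3547, 0.0428]
tcp_rot: [0.0, -0.001, 1.0, -0.0]
force: [0.0, 0.5, 3.5]
grip_width: 0.0197
gripper_force: 39.3
```

Request:
drive_tool --deltas '[0, 0, 0, 0, 0, -1, 1.5, 0, 0, 0, 0, 0, -2, 1.5, 0, 0, 0, 0, 0, -3, 1.5, 0, 0, 0, 0, 0, -3, 1.5, 0, 0, 0, 0, 0, -3, 1.5, 0, 0, 0, 0, 0, -3, 1.5, 0, 0, 0, 0, 0, -3, 1.5, 0, 0, 0, 0, 0, 0, 1.5, 0, 0, 0, 0, 3, 0, 1.5, 0, 0, 0, 0, 3, 0, 1.5, 0, 0, 0, 0, 3, 0, 1.5, 0, 0, 0, 0, 3, 0, 1.5, 0, 0, 0, 0, 3, 0, 1.5, 0, 0, 0, 0, 3, 0, 1.5, 0, 0, 0, 0, 0, 0, 1.5]'

```text
time_s: 27.2
tcp_pos: [0.4462, -0.1684, 0.2211]
tcp_rot: [-0.001, -0.005, 1.0, 0.002]
force: [1.6, -0.0, -0.7]
grip_width: 0.02
gripper_force: 39.4
```

```bash
cat > lid.py <<'E'
from m import *
s=get_state();p=s['tcp_pos'];print(s['time_s'],p,s['tcp_rot'],s['grip_width'],s['force'],s['gripper_force'])
im,d=capture('side');P=cloud('side',d)[0]
Q=P[(np.hypot(*(P[:,:2]-p[:2]).T)<.05)&(P[:,2]>p[2]-.05)&(P[:,2]<p[2]-.025)]
q,r=cv2.minEnclosingCircle(np.float32(Q[:,:2]));print(len(Q),q,r,((Q.min(0)+Q.max(0))/2).round(4),(np.ptp(Q,0)/2).round(4))
A=np.c_[Q[:,:2]-Q[:,:2].mean(0),np.ones(len(Q))];print(np.degrees(np.linalg.lstsq(A,Q[:,2],rcond=None)[0][:2]))
E
python3 lid.py
```

```text
27.2 [ 0.44618883 -0.16835416  0.22111937] [-0.00115904 -0.00469783  0.99998536  0.00242092] 0.01995933545513492 [ 1.55427477 -0.01011921 -0.74562188] 39.37448635610053
254 (0.44494864344596863, -0.16865158081054688) 0.031704872846603394 [ 0.4452 -0.1705  0.1905] [0.0306 0.0277 0.0043]
[-0.30925662  1.98717596]
```

Request:
drive_tool --deltas '[0, 0, 0, -0.2, 3, 0, 1.5, 0, 0, 0, -0.2, 3, 0, 1.5, 0, 0, 0, -0.2, 3, 0, 1.5, 0, 0, 0, -0.2, 2.5, 0, 1.5, 0, 0, 0, -0.1, 2, 0, 1.5, 0, 0, 0, 0, 1, 0, 1.5, 0, 0, 0, 0, 0, 0, 1.5]'

```text
time_s: 27.95
tcp_pos: [0.455, -0.0289, 0.2219]
tcp_rot: [-0.0, -0.001, 1.0, -0.0]
force: [0.4, -1.0, -0.7]
grip_width: 0.02
gripper_force: 39.4
```

```bash
python3 lid.py; python3 - <<'E'
from m import *
home(.138)
E
```

```text
27.95 [ 0.45498715 -0.02894415  0.22188269] [-4.56727544e-04 -1.26382532e-03  9.99999094e-01 -8.29195348e-05] 0.019983028744460753 [ 0.43928696 -0.98361915 -0.72502852] 39.40122710773721
200 (0.4528159499168396, -0.0296041127294302) 0.03319694101810455 [ 0.4545 -0.0305  0.1912] [0.0304 0.0292 0.0045]
[-0.22792547  0.7988908 ]
top 16 mid [ 0.4524 -0.0017] [0.0296 0.0144] z [0.1371 0.1396 0.1405] tilt deg [-1.6 -4.3]
side 82 mid [ 0.4547 -0.0193] [0.0303 0.0274] z [0.1373 0.1398 0.1406] tilt deg [0.4 0.4]
```

Request:
drive_tool --deltas '[0, 0, 0, 0, 0.9, 0, 1.5, 0, 0, 0, 0, 0.3, 1.5, 1.5, 0, 0, 0, 0, 0, 1.5, 1.5, 0, 0, 0, 0, 0, 0.6, 1.5, 0, 0, 0, 0, 0, 0, 1.5]'

```text
time_s: 28.6
tcp_pos: [0.4544, -0.0175, 0.1855]
tcp_rot: [-0.001, -0.0, 1.0, -0.0]
force: [-0.8, -0.7, -0.5]
grip_width: 0.0196
gripper_force: 39.4
```

Request:
drive_tool --deltas '[0, 0, 0, -0.1, 0.2, 0.4, 1.5, 0, 0, 0, 0, 0, 0.3, 1.5, 0, 0, 0, 0, 0, 0.3, 1.5, 0, 0, 0, 0, 0, 0.1, 1.5, 0, 0, 0, 0, 0, 0.1, 1.5, 0, 0, 0, 0, 0, 0, 1.5]'

```text
time_s: 29.2
tcp_pos: [0.4561, -0.0154, 0.1743]
tcp_rot: [0.0, -0.0, 1.0, -0.0]
force: [-0.3, -0.9, -0.2]
grip_width: 0.0197
gripper_force: 39.4
```

Request:
drive_tool --deltas '[0, 0, 0, 0, 0, 0.1, 1.5, 0, 0, 0, 0, 0, 0.1, 1.5, 0, 0, 0, 0, 0, 0.1, 1.5, 0, 0, 0, 0, 0, 0, 1.5]'

```text
time_s: 29.6
tcp_pos: [0.4569, -0.0154, 0.1733]
tcp_rot: [0.001, -0.001, 1.0, 0.0]
force: [-3.6, -0.3, 10.2]
grip_width: 0.0192
gripper_force: 40.3
```

Home contact. Release, raise, and retreat.

Request:
drive_tool --deltas '[0, 0, 0, 0, 0, 0, 5, 0, 0, 0, 0, 0, 0, 5, 0, 0, 0, 0, 0, 0, 5, 0, 0, 0, 0, 0, 0, 5, 0, 0, 0, 0, 0, -2, 5, 0, 0, 0, 0, 0, -3, 5, 0, 0, 0, 0, 0, -2, 5, 0, 0, 0, 0, 3, 0, 5, 0, 0, 0, 0, 4, 0, 5, 0, 0, 0, 0, 4, 0, 5, 0, 0, 0, 0, 4, 0, 5, 0, 0, 0, 0, 4, 0, 5, 0, 0, 0, 0, 4, 0, 5, 0, 0, 0, 0, 0, 0, 5]'

```text
time_s: 31.0
tcp_pos: [0.4539, 0.2225, 0.2407]
tcp_rot: [-0.001, -0.006, 1.0, 0.002]
force: [-0.2, -0.0, 0.9]
grip_width: 0.05
gripper_force: 0.0
```

```bash
python3 - <<'E'
from m import *
s=get_state();print(s['time_s'],s['tcp_pos'])
home(.143);home(.161)
for nm,c,h,r in(('vial',(.5895,-.0125),.054,.03),('beak',(.6125,-.337),.06,.04),('drop',(.603,.324),.103,.03)): print(nm);look(c,0,.6*h,h+.01,r)
a,_=capture('side');b,_=capture('top')
cv2.imwrite('pics/c7.png',np.hstack([cv2.resize(a[100:310,170:310,::-1],(400,600)),cv2.resize(b[150:250,230:330,::-1],(400,600))[:,:]]))
E
```

```text
31.0 [0.45391679 0.22250879 0.24065529]
top 247 mid [ 0.4553 -0.0167] [0.0295 0.0298] z [0.1428 0.1452 0.1467] tilt deg [0.4 0.2]
side 237 mid [ 0.4551 -0.0158] [0.0302 0.0321] z [0.144  0.1462 0.1518] tilt deg [-0.1  2. ]
top 37 mid [ 0.4546 -0.0152] [0.0097 0.0097] z [0.1603 0.1635 0.1647] tilt deg [ 0.8 -4.5]
side 39 mid [ 0.4559 -0.0165] [0.01   0.0098] z [0.1612 0.1626 0.1644] tilt deg [-0.1  8.1]
vial
top 38 [ 0.5886 -0.0114] 0.0122 bbox [ 0.5878 -0.0124] [0.0099 0.0112] fit31 [ 0.5979 -0.0385] z [0.0341 0.0523 0.0574]
side 72 [ 0.5898 -0.0129] 0.0138 bbox [ 0.591 -0.013] [0.0108 0.0134] fit31 [0.599  0.0117] z [0.0347 0.049  0.0556]
beak
top 79 [ 0.6117 -0.3364] 0.0239 bbox [ 0.6124 -0.3372] [0.0224 0.0225] fit31 [ 0.6201 -0.3276] z [0.0382 0.051  0.0611]
side 232 [ 0.6119 -0.3371] 0.0234 bbox [ 0.6123 -0.3369] [0.0224 0.0225] fit31 [ 0.5983 -0.3373] z [0.0374 0.0507 0.0607]
drop
top 40 [0.6024 0.3246] 0.011 bbox [0.6024 0.3236] [0.0107 0.0092] fit31 [0.6197 0.3454] z [0.0662 0.0856 0.1027]
side 55 [0.6032 0.3244] 0.0135 bbox [0.6048 0.3238] [0.0093 0.012 ] fit31 [0.5913 0.3471] z [0.0642 0.0777 0.1025]
```

View pics/c7.png

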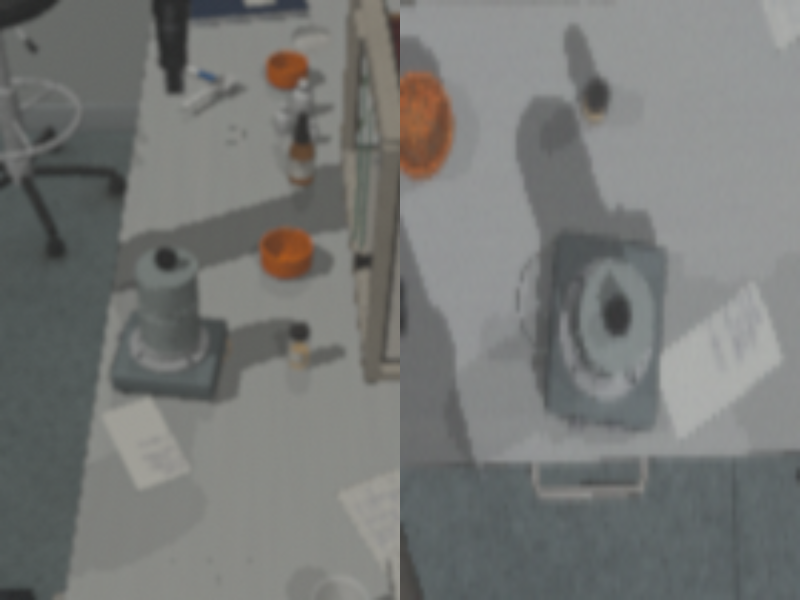

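The stack, at side px (229,205), stands straight and level. The disc top reads 0.143 and the knob top 0.161, both as expected, and the bystanders have not moved.

```bash
python3 -c "
from station import job
print(job.sign_off())"
```

```text
the job is handed in; nothing more can be done
None
```

The sieve stack is built on the shaker base in the order asked (pan, fine sieve, coarse sieve, lid), each piece nested home and level, with the vial, beaker and dropper bottle left where they stood, and the job is handed in after about 31 s of robot time.

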